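# Lay the turned blank in its cradle and flip the keeper over it

### The arm

A 6-joint arm with a two-finger parallel gripper is mounted at the origin on the work surface. World frame = base frame: x ahead of the robot, y to its left, z up, the work surface at z = 0. Lengths are in m, angles in degrees, forces in N, time in s.
With the tool pointing down it reaches from about 0.4 to 0.825 m from the base axis. Payload 7 kg.
Tool frame: the origin (TCP) lies at the very end of the fingers, on their centre line; the grasp point (between the pads) lies 19 mm behind it; z points along the fingers, y is the direction in which the jaws open and shut (so a half turn about z gives the same grasp; the last joint's range is limited). The gripper opens to 88 mm and grips with 3 to 60 N. Pads are 19 mm wide; open, the fingers measure 130 mm over their backs; the gripper's body (78 mm by 193 mm) begins 47 mm behind the grasp point.
Start: joints at [86.981, 20.546, 0.682, 0, -70.136, -16.507], TCP at [0.226, 0.636, 0.227] pointing down, gripper open.
Joint ranges: [-176.03, 176.03], [-82.01, 121.73], [-58.28, 71.71], [-173.87, 95.51], [-174.79, -0.11], [-173.66, 173.66]. Speed limits (degrees/s): [136.94, 136.94, 172.46, 180, 180, 180].

### API

Orientations are given as [roll, pitch, yaw] about the fixed x, y, z axes, in that order (R = Rz(yaw) Ry(pitch) Rx(roll)).
In Python, from plant import telemetry, optics, ctrl gives the robot as it stands.
- The arm moves only by the tool servo_tool, never from a script. Its argument "rows" is a list of rows, each a list of 3 entries, a list of its own where there are three numbers: the shift along the tool's x, y, z in m, then the turn, a rotation vector about the tool's x, y, z in units of 6 degrees (1.0 is 6 degrees), then the closure, from 0 (fully open) to 1 (shut). A call has 1 to 20 rows; each row shifts and turns the commanded pose from where the row before left it, along the tool's axes as they then stand; what a row does not reach is not made up. A row lasts 1/12 s, in which the tool goes at most 41.7 mm and 7.16 degrees, less where a joint would pass 70% of its speed; a pose out of reach is approached as far as the arm can. A call is refused whole if a number of a shift passes 0.0417 or a number of a turn 1, either way. A call with a gripper value outside its range is refused whole. The fingers move at their own pace and stop on an object; the grip force is fixed at half the most. Time passes only in rows, so rows that do not move let the fingers close. It gives the time, the measured TCP pose, the force and the opening at its end, in the units of the state.
- telemetry.get_obs(): the state, without advancing time (a new reading comes with each control period).
- optics.snapshot(name): name is "scene" or "top" or "wrist"; returns the picture (480x640x3 uint8, red, green, blue); there is no depth.
- optics.camera_info(name): a dict with "mtx" (3x3 intrinsics, pixels), "D" ([k1, k2, p1, p2, k3] as OpenCV has them; the pictures are not rectified), "rvec" (rotation vector, rad) and "tvec" (3), from world to camera coordinates, as OpenCV has them. Camera axes: x right, y down, z forward; pixel columns grow to the right and rows downward; lengths in m; the calibration is good to about 2 mm. A picture is of the moment at which its call begins: read the wrist's pose just before it. camera_info takes no time and is no camera call; for the wrist camera it gives the pose at the moment of the call.
- ctrl.close_job(): hands the job in, once; it reports no verdict.
The state is a dict: "clock": time; "joint_pos": joint angles; "qvel": joint speeds; "tau": joint torques, N m; "tool_pos": TCP position; "orientation": TCP orientation; "force": force on the tool from outside, world axes, zero at the start; "moment": the same for the moment, N m; "opening": finger opening in m.
Only numpy, scipy, OpenCV 4.12 (cv2) and the standard library are available. Lean on these libraries where they do the work, as an engineer would, in place of code of your own. Each camera call takes 0.05 s, during which the arm holds its last target.

### The job

A round aluminium blank stands on end at one end of the bench cradle: push it over so that it lies down along the cradle's trough, then flip the hinged keeper strap over and push it fully down onto the lying blank. Do it all by pushing: do not grip, pinch or lift the blank, push it lightly, and leave the other things on the bench where they are.

Things in the scene. Friction and masses are not known exactly. Their poses are not given: they have to be found in the camera images.
- cradle: Fixed bench cradle: steel plate 240 x 100 x 8 mm, long along its x, with a trough along x. Origin: centre of the plate's underside, on the bench. Trough floor (wood) 12 mm up, x -100 to 100, y -23 to 23 mm; grey side rails 8 mm thick, tops 36 mm up; end lips' tops 24 mm up. The blank stands at the -x end; it has room to lie down towards +x. The keeper is hinged at the +y side.
- blank: The blank: plain aluminium cylinder, 40 mm diameter, 120 mm long, about 0.4 kg, loose. Origin: centre of its foot; z: its axis, foot to top. It starts upright on the trough's floor, on the cradle's axis near x = -74 mm in the cradle's frame, top 132 mm above the bench. It topples once it leans over 18 degrees; a push of 1 to 2 N near its top is enough.
- blank_center (a point): The blank's centre, 60 mm from its foot along its axis: 72 mm above the bench while it stands, 32 mm when it lies in the trough.
- keeper (a joint): Hinge angle (rad) of the keeper, a plain steel strap 24 mm wide, 6 mm thick. 0: level across the trough, on top of the lying blank, its upper face 58 mm above the bench; pi/2: upright; more: leaning out over the cradle's +y side. Starts open at 1.7 to 2.1; stop at 2.2. Stiff hinge (0.09 N m): it stays where it is left, never falls shut, so it must be pushed all the way down.
- keeper_hinge (a point): Fixed point on the keeper's hinge line, which runs along the cradle's x: at x = 20, y = 42, z = 55 mm in the cradle's frame, between two grey ears (x 0 to 40, y 33 to 51 mm, tops 62 mm above the bench).
- keeper_tip (a point): Centre of the keeper's rounded free end, 80 mm from the hinge line; at joint 0 it lies at x = 20, y = -38, z = 55 mm in the cradle's frame.
- toolholder: Bystander: dark steel lathe toolholder block, 60 x 35 mm, 56 mm high with its stud and nut, with a tool bit sticking out of its +x side to 70 mm from the origin. Origin: centre of the block's underside. To be left alone.
- chuck_key: Bystander: steel T-shaped chuck key lying flat, 113 mm long along its x, handle 90 mm along its y, 12 mm high. Origin: on the bench, under the shaft. To be left alone.
- oil_bottle: Bystander: small white plastic oil bottle, 42 mm in diameter, 85 mm tall. Origin: centre of its underside. To be left alone.
There are look-alikes about, which are no part of the job. What is shaped like the blank but pink is not meant.

How it is judged:
By the outcome, as a careful person would: the job done as asked, in the order asked, and still so for the second after the job is handed in, with the robot touching nothing.
It also fails if it takes over 48 s, if anything falls off the work surface, if the arm or the gripper's body presses on something with over 40 N, if the wrist force passes 120 N, or if a joint passes its speed limit or range.

## Working session

There is one attempt and no reset: what is moved stays moved. The work goes in short steps, Python scripts to look and compute and a tool call to move; the robot and the scene stay as the last step left them, time stands still between calls to the robot, and variables do not carry over. Pictures are saved under pics/ and viewed, and the job is handed in when it is done.

Besides the shell and the picture viewer there is one more tool, called as name(argument=value, ...) on one line, values as JSON. servo_tool: Moves the arm, as the interface text tells. Its arguments: {"type":"object","properties":{"rows":{"type":"array"}},"required":["rows"]}

```bash
mkdir -p pics; cat > h.py <<'E'
import sys; sys.path.insert(0,'.')
from plant import telemetry, optics, ctrl
import numpy as np, cv2
def save(n,f):
    im=optics.snapshot(n); cv2.imwrite('pics/'+f,im[:,:,::-1]); return im
def cam(n):
    c=optics.camera_info(n); return [np.array(c[k],float) for k in('mtx','D','rvec','tvec')]
def ray(c,uv):
    p=cv2.undistortPoints(np.array([[uv]],float),c[0],c[1])[0,0]
    R=cv2.Rodrigues(c[2])[0]; o=-R.T@c[3].ravel(); d=R.T@np.array([p[0],p[1],1]); return o,d
def atz(c,uv,z):
    o,d=ray(c,uv); return o+d*(z-o[2])/d[2]
def proj(c,P): return cv2.projectPoints(np.array(P,float).reshape(-1,1,3),c[2],c[3],c[0],c[1])[0].reshape(-1,2)
E
python3 - <<'E'
from h import *
print(telemetry.get_obs())
save('scene','s0.png');save('top','t0.png')
for n in('scene','top'):
    c=cam(n);R=cv2.Rodrigues(c[2])[0];print(n,-R.T@c[3].ravel(),R[2],c[0][0,0])
E
```

```text
{'clock': 0.0, 'joint_pos': array([ 8.69830082e+01,  2.05907129e+01,  6.34853193e-01, -2.04669602e-02,
       -7.01370328e+01, -1.65064831e+01]), 'qvel': array([-0.05148647, -0.04853938,  0.04316733,  0.03764647,  0.06305296,
        0.00332854]), 'tau': array([ 1.12979040e-03, -5.82721853e+01,  2.93051022e+01,  6.99689895e+00,
        6.87344917e-03, -1.71944484e-04]), 'tool_pos': array([0.22544471, 0.63571939, 0.22563796]), 'orientation': array([ 1.79905469e+02, -7.94810974e-03, -1.95304380e+01]), 'force': array([-0.70848901,  0.11033521,  0.62202371]), 'moment': array([-0.01000941,  0.01388788, -0.05338631]), 'opening': 0.08726521118682982}
scene [0.93104659 0.18146225 0.70808775] [-0.50291468 -0.14389001 -0.85227489] 452.2168848614706
top [0.49478718 0.07759312 0.90171921] [ 0.08043099 -0.04142407 -0.99589904] 576.6085164845429
```

View pics/s0.png

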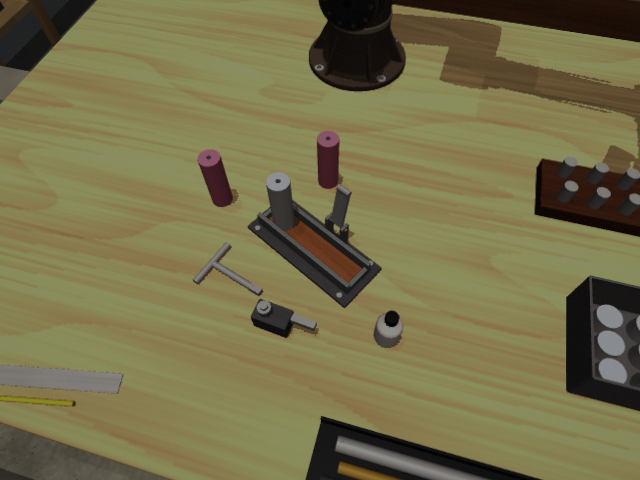

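View pics/t0.png

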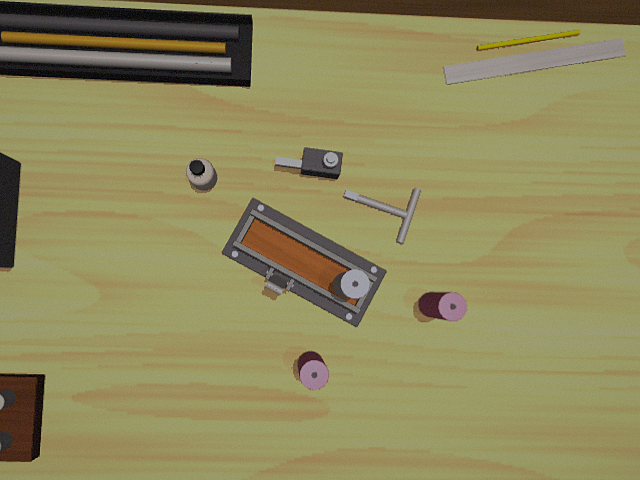

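The blank is the silver cylinder standing in the cradle (scene (281,200), top (354,284)). The pink ones at top (453,306) and (314,374) are look-alikes. Next I'll enlarge the cradle in both views.

```bash
python3 - <<'E'
import cv2
t=cv2.imread('pics/t0.png')[185:345,205:405];cv2.imwrite('pics/t0c.png',cv2.resize(t,None,fx=4,fy=3.75,interpolation=cv2.INTER_CUBIC)[:600])
t=cv2.imread('pics/s0.png')[165:315,235:395];cv2.imwrite('pics/s0c.png',cv2.resize(t,None,fx=4,fy=4,interpolation=cv2.INTER_CUBIC))
E
```

```text
(no output)
```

View pics/t0c.png

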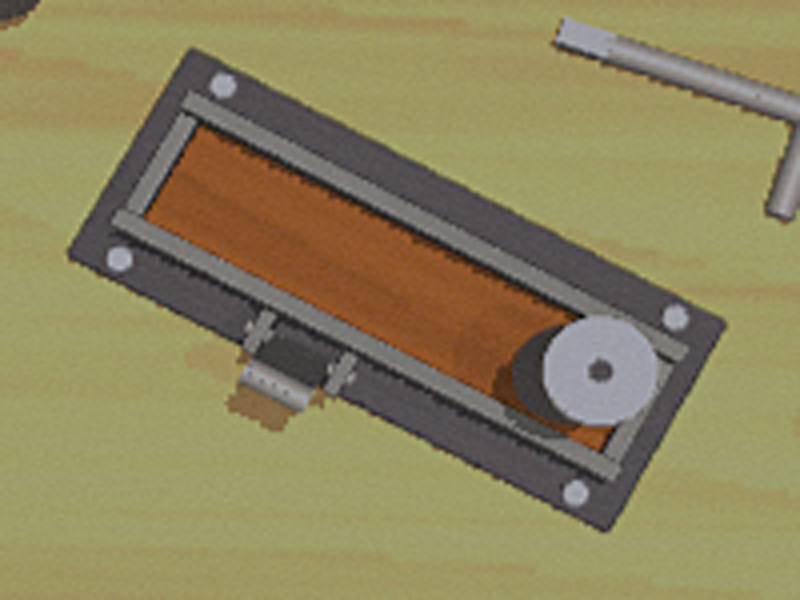

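View pics/s0c.png

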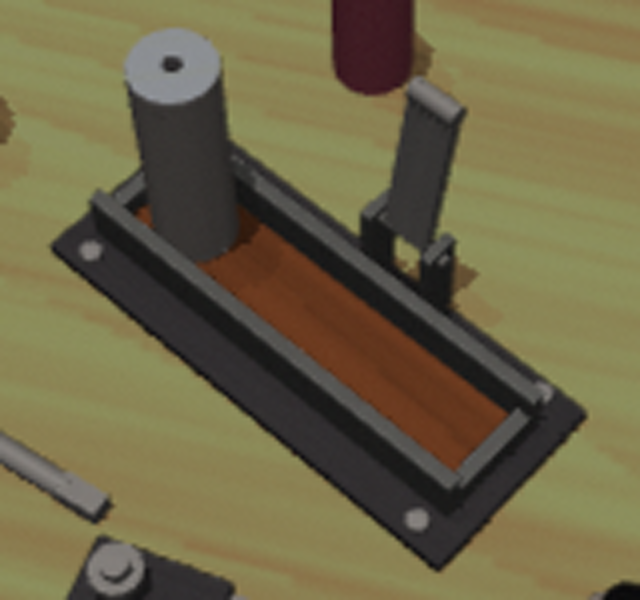

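```bash
cat >> h.py <<'E'
E
python3 - <<'E'
from h import *
from scipy.optimize import least_squares
T=cam('top');S=cam('scene')
t=lambda u,v:(205+u/4-.4,185+v/3.75-.4); s=lambda u,v:(235+u/4-.4,165+v/4-.4)
obs=[(T,t(192,48),(.12,-.05,.008)),(T,t(725,322),(-.12,-.05,.008)),(T,t(607,530),(-.12,.05,.008)),(T,t(70,257),(.12,.05,.008)),
(S,s(52,245),(-.12,-.05,.008)),(S,s(440,568),(.12,-.05,.008)),(S,s(585,412),(.12,.05,.008))]
def W(p,P):
    c,n=np.cos(p[2]),np.sin(p[2]);return np.array([p[0]+c*P[0]-n*P[1],p[1]+n*P[0]+c*P[1],P[2]])
f=lambda p:np.concatenate([proj(c,W(p,P))[0]-np.array(uv) for c,uv,P in obs])
p0=atz(T,t(400,290),.01)
for y0 in(0,2,-2):
  r=least_squares(f,[p0[0],p0[1],y0]);print(r.cost,r.x[:2],np.degrees(r.x[2]))
  if r.cost<50:best=r.x
p=best;print(np.round(f(p).reshape(-1,2),1))
np.save('p.npy',p)
print('blank top meas',atz(T,t(600,371),.132),atz(S,s(172,65),.132),'exp',W(p,(-.074,0,.132)))
for a in np.arange(1.6,2.3,.1):
    P=W(p,(.02,.042-.08*np.cos(a),.055+.08*np.sin(a)));q=proj(T,P)[0];w=proj(S,P)[0]
    print(round(a,1),(q+.4-[205,185])*[4,3.75],(w+.4-[235,165])*4,P)
E
```

```text
5.43406029286147 [0.54050519 0.04664981] 63.14236908882407
5.434060292862153 [0.54050519 0.04664981] 63.142369517853
5.434060292861388 [0.54050519 0.04664981] -296.8576307391931
[[-0.7 -0.7]
 [ 1.1 -0.1]
 [ 0.5  1.4]
 [-1.7 -0.3]
 [-1.5 -0.2]
 [-0.4  0.3]
 [ 0.9 -0.3]]
blank top meas [ 0.50699127 -0.01744824  0.132     ] [ 0.50686685 -0.01755218  0.132     ] exp [ 0.50707383 -0.01936795  0.132     ]
1.6 [295.0677444  353.82182865] [414.08958691 119.54834587] [0.50998717 0.08452233 0.13496589]
1.7 [283.48783417 373.69835045] [427.34122083 108.55027709] [0.50287545 0.0881237  0.13433318]
1.8 [272.09744246 393.32945871] [440.22547679  99.03538969] [0.49585561 0.09167854 0.13290781]
1.9 [261.04496001 412.45921423] [452.58859125  91.09604561] [0.4889978  0.09515133 0.13070401]
2.0 [250.47224919 430.84164097] [464.28983561  84.79807095] [0.48237052 0.09850738 0.12774379]
2.1 [240.51170093 448.24585019] [475.20347155  80.18108536] [0.47604001 0.10171315 0.12405675]
2.2 [231.28366238 464.4605608 ] [485.22011051  77.25953439] [0.4700695  0.10473661 0.11967971]
```

```bash
python3 - <<'E'
from h import *
T=cam('top');S=cam('scene');p=np.load('p.npy');c,n=np.cos(p[2]),np.sin(p[2])
def tri(a,b):
    o1,d1=ray(T,a);o2,d2=ray(S,b)
    s=np.linalg.lstsq(np.c_[d1,-d2],o2-o1,rcond=None)[0];A=o1+d1*s[0];B=o2+d2*s[1];return (A+B)/2,np.linalg.norm(A-B)
for a,b in(((453,306),(209,157)),((314,374),(328,138)),((354.6,283.5),(277.6,180.9)),((196,167),(392,318)),((205+275/4,185+388/3.75),(235+437/4,165+100/4))):
    P,e=tri(a,b);d=P[:2]-p[:2];print(P,e,'cradle',c*d[0]+n*d[1],-n*d[0]+c*d[1])
E
```

```text
[ 0.48037334 -0.15274946  0.12105324] 0.0022039332247026856 cradle -0.20505651364121014 -0.03643809424263347
[0.38511357 0.03348484 0.12177213] 0.0010773397255665134 cradle -0.08194694789912305 0.13268220547397605
[ 0.50704088 -0.01745722  0.13210977] 4.8682330986673534e-05 cradle -0.07231026062929594 0.0008926151512098877
[0.66762145 0.20819937 0.07978485] 0.00023879935591090675 cradle 0.2015514730729794 -0.040420391810679385
[0.49712767 0.09077572 0.13254626] 0.0010977689925147347 cradle 0.019769254735691594 0.05863345203429804
```

servo_tool(rows=[[[0, 0, 0], [0, 0, 1], 1], [[0, 0, 0], [0, 0, 1], 1], [[0, 0, 0], [0, 0, 1], 1], [[0, 0, 0], [0, 0, 1], 1], [[0, 0, 0], [0, 0, 1], 1], [[0, 0, 0], [0, 0, 1], 1], [[0, 0, 0], [0, 0, 1], 1], [[0, 0, 0], [0, 0, 1], 1], [[0, 0, 0], [0, 0, 1], 1], [[0, 0, 0], [0, 0, 1], 1], [[0, 0, 0], [0, 0, 1], 1], [[0, 0, 0], [0, 0, 1], 1], [[0, 0, 0], [0, 0, 1], 1], [[0, 0, 0], [0, 0, 1], 1], [[0, 0, 0], [0, 0, 1], 1], [[0, 0, 0], [0, 0, 1], 1], [[0, 0, 0], [0, 0, 0.2], 1], [[0, 0, 0], [0, 0, 0], 1]])

```text
clock: 1.6
tool_pos: [0.2255, 0.636, 0.2262]
orientation: [-180.0, -0.0, -116.6]
force: [0.3, 0.2, 0.2]
opening: 0.0006
```

servo_tool(rows=[[[0.015, -0.016, 0], [0, 0, 0], 1], [[0.028, -0.03, 0], [0, 0, 0], 1], [[0.028, -0.03, 0], [0, 0, 0], 1], [[0.028, -0.03, 0], [0, 0, 0], 1], [[0.028, -0.03, 0], [0, 0, 0], 1], [[0.028, -0.03, 0], [0, 0, 0], 1], [[0.028, -0.03, 0], [0, 0, 0], 1], [[0.028, -0.03, 0], [0, 0, 0], 1], [[0.028, -0.03, 0], [0, 0, 0], 1], [[0.028, -0.03, 0], [0, 0, 0], 1], [[0.028, -0.03, 0], [0, 0, 0], 1], [[0.028, -0.03, 0], [0, 0, 0], 1], [[0.028, -0.03, 0], [0, 0, 0], 1], [[0.028, -0.03, 0], [0, 0, 0], 1], [[0.028, -0.03, 0], [0, 0, 0], 1], [[0.028, -0.03, 0], [0, 0, 0], 1], [[0.028, -0.03, 0], [0, 0, 0], 1], [[0.028, -0.03, 0], [0, 0, 0], 1], [[0.015, -0.02, 0], [0, 0, 0], 1], [[0, 0, 0], [0, 0, 0], 1]])

```text
clock: 3.27
tool_pos: [0.4868, -0.0649, 0.2262]
orientation: [180.0, -0.1, -116.7]
force: [0.9, 0.7, -0.4]
opening: 0.0006
```

```bash
cat >> h.py <<'E'
def cr():
    o=telemetry.get_obs();p=np.load('p.npy');c,n=np.cos(p[2]),np.sin(p[2]);d=o['tool_pos'][:2]-p[:2]
    print('t',round(o['clock'],2),'cradle mm',np.round(1e3*np.array([c*d[0]+n*d[1],-n*d[0]+c*d[1],o['tool_pos'][2]]),1),'rpy',np.round(o['orientation'],2),'F',np.round(o['force'],1))
E
python3 -c "
from h import *
cr()"
```

```text
t 3.27 cradle mm [-123.8   -2.5  226.2] rpy [ 1.7999e+02 -6.0000e-02 -1.1674e+02] F [ 0.9  0.7 -0.4]
```

servo_tool(rows=[[[0, 0.003, 0.015], [0, 0, 0], 1], [[0, 0, 0.025], [0, 0, 0], 1], [[0, 0, 0.025], [0, 0, 0], 1], [[0, 0, 0.025], [0, 0, 0], 1], [[0, 0, 0.02], [0, 0, 0], 1], [[0, 0, 0.008], [0, 0, 0], 1], [[0, 0, 0], [0, 0, 0], 1], [[0, 0, 0], [0, 0, 0], 1]])

```text
clock: 3.93
tool_pos: [0.4834, -0.0598, 0.1091]
orientation: [-180.0, -0.0, -116.6]
force: [0.1, 0.5, 0.7]
opening: 0.0002
```

```bash
python3 -c "
from h import *
cr()
im=save('scene','s1.png')[80:320,130:450]
cv2.imwrite('pics/s1c.png',cv2.resize(im[:,:,::-1],None,fx=2.5,fy=2.5))"
```

```text
t 3.93 cradle mm [-120.8    2.9  109.1] rpy [-1.7999e+02 -2.0000e-02 -1.1662e+02] F [0.1 0.5 0.7]
```

View pics/s1c.png

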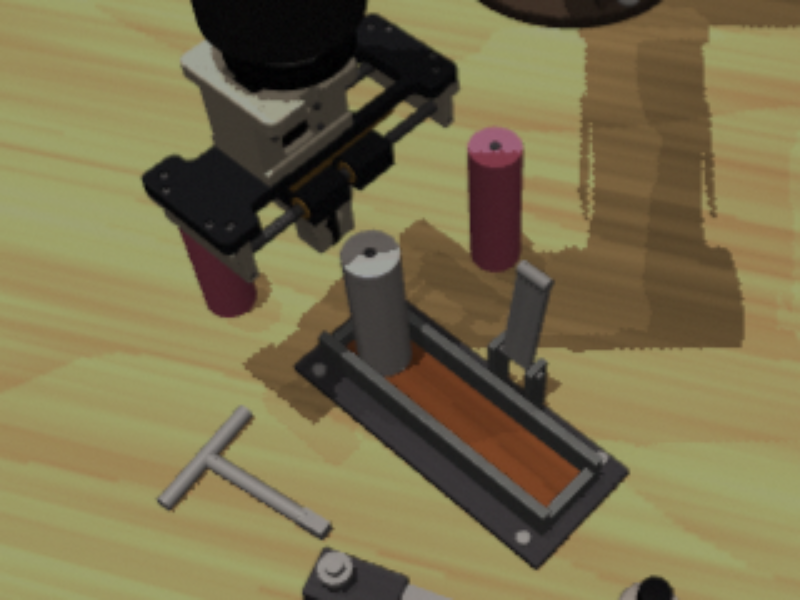

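Fingers closed behind the upright blank, nothing touched. Now I'll push gently towards +x.

servo_tool(rows=[[[-0.004, -0.002, 0], [0, 0, 0], 1], [[-0.004, 0, 0], [0, 0, 0], 1], [[-0.003, 0, 0], [0, 0, 0], 1], [[-0.002, 0, 0], [0, 0, 0], 1], [[-0.002, 0, 0], [0, 0, 0], 1], [[-0.002, 0, 0], [0, 0, 0], 1], [[-0.002, 0, 0], [0, 0, 0], 1], [[-0.002, 0, 0], [0, 0, 0], 1], [[-0.002, 0, 0], [0, 0, 0], 1], [[-0.002, 0, 0], [0, 0, 0], 1], [[-0.002, 0, 0], [0, 0, 0], 1], [[-0.002, 0, 0], [0, 0, 0], 1]])

```text
clock: 4.98
tool_pos: [0.498, -0.0348, 0.1086]
orientation: [-180.0, 0.0, -116.7]
force: [-0.5, -0.3, -0.2]
opening: 0.0002
```

```bash
python3 -c "
from h import *
cr()
im=save('scene','s2.png')[80:320,130:450]
cv2.imwrite('pics/s2c.png',cv2.resize(im[:,:,::-1],None,fx=2.5,fy=2.5))"
```

```text
t 4.98 cradle mm [-91.9   1.1 108.6] rpy [-180.      0.   -116.73] F [-0.5 -0.3 -0.2]
```

View pics/s2c.png

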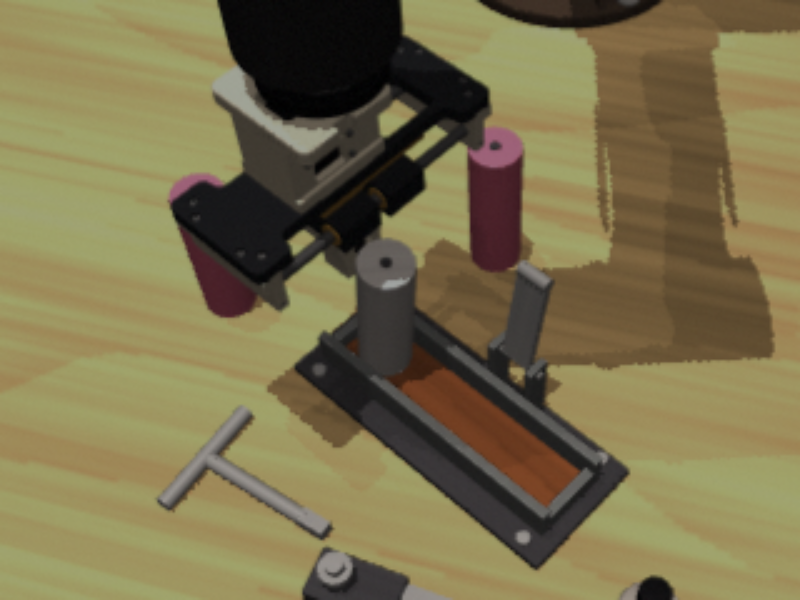

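It is tilting without sliding. I'll keep pushing.

servo_tool(rows=[[[-0.002, 0, 0], [0, 0, 0], 1], [[-0.002, 0, 0], [0, 0, 0], 1], [[-0.002, 0, 0], [0, 0, 0], 1], [[-0.002, 0, 0], [0, 0, 0], 1], [[-0.002, 0, 0], [0, 0, 0], 1], [[-0.002, 0, 0], [0, 0, 0], 1], [[-0.002, 0, 0], [0, 0, 0], 1], [[-0.002, 0, 0], [0, 0, 0], 1], [[-0.002, 0, 0], [0, 0, 0], 1], [[-0.002, 0, 0], [0, 0, 0], 1], [[-0.002, 0, 0], [0, 0, 0], 1], [[-0.002, 0, 0], [0, 0, 0], 1], [[-0.002, 0, 0], [0, 0, 0], 1], [[0, 0, 0], [0, 0, 0], 1], [[0, 0, 0], [0, 0, 0], 1], [[0, 0, 0], [0, 0, 0], 1]])

```text
clock: 6.37
tool_pos: [0.5095, -0.0118, 0.1085]
orientation: [180.0, -0.0, -116.7]
force: [-0.1, 0.8, -0.3]
opening: 0.0005
```

```bash
python3 -c "
from h import *
cr()
im=save('scene','s3.png')[80:320,130:450]
cv2.imwrite('pics/s3c.png',cv2.resize(im[:,:,::-1],None,fx=2.5,fy=2.5))"
```

```text
t 6.37 cradle mm [-66.1   1.2 108.5] rpy [ 180.     -0.   -116.72] F [-0.1  0.8 -0.3]
```

View pics/s3c.png

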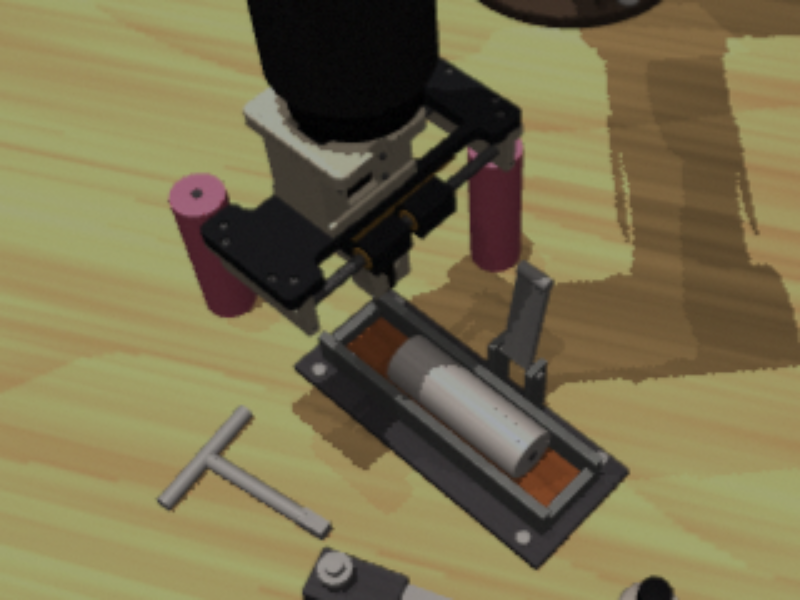

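Blank lies in the trough, spanning roughly x -52 to +68. Next I'll raise the tool and go round behind the keeper.

servo_tool(rows=[[[0.005, 0, -0.02], [0, 0, 0], 1], [[0, 0, -0.04], [0, 0, 0], 1], [[0, 0, -0.04], [0, 0, 0], 1], [[-0.02, 0.025, 0], [0, 0, 0], 1], [[-0.025, 0.03, 0], [0, 0, 0], 1], [[-0.025, 0.03, 0], [0, 0, 0], 1], [[-0.021, 0.015, 0], [0, 0, 0], 1], [[0, 0, 0], [0, 0, 0], 1], [[0, 0, 0.02], [0, 0, 0], 1], [[0, 0, 0.03], [0, 0, 0], 1], [[0, 0, 0.03], [0, 0, 0], 1], [[0, 0, 0.013], [0, 0, 0], 1], [[0, 0, 0], [0, 0, 0], 1], [[0, 0, 0], [0, 0, 0], 1]])

```text
clock: 7.58
tool_pos: [0.4589, 0.1095, 0.1154]
orientation: [180.0, -0.1, -116.7]
force: [0.6, -0.0, 1.2]
opening: 0.0004
```

```bash
python3 -c "
from h import *
cr()
im=save('scene','s4.png')[80:320,180:500]
cv2.imwrite('pics/s4c.png',cv2.resize(im[:,:,::-1],None,fx=2.5,fy=2.5))"
```

```text
t 7.58 cradle mm [ 19.2 101.2 115.4] rpy [ 1.7998e+02 -9.0000e-02 -1.1673e+02] F [ 0.6 -0.   1.2]
```

View pics/s4c.png

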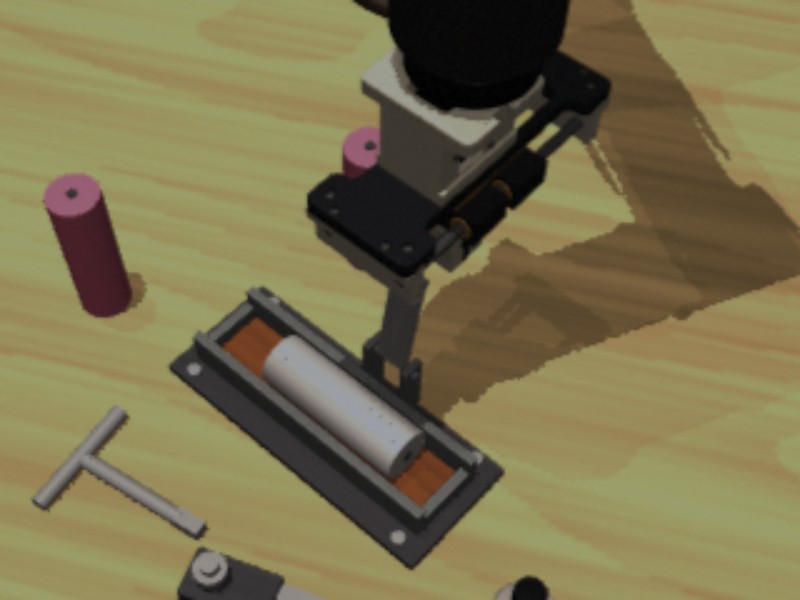

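servo_tool(rows=[[[0, -0.004, -0.001], [0, 0, 0], 1], [[0, -0.004, -0.001], [0, 0, 0], 1], [[0, -0.004, 0], [0, 0, 0], 1], [[0, -0.004, 0], [0, 0, 0], 1], [[0, -0.004, 0], [0, 0, 0], 1], [[0, -0.004, 0], [0, 0, 0], 1], [[0, -0.004, 0], [0, 0, 0], 1], [[0, -0.004, 0], [0, 0, 0], 1], [[0, -0.003, 0], [0, 0, 0], 1], [[0, -0.0054, 0.0005], [0, 0, 0], 1], [[0, -0.0054, 0.0005], [0, 0, 0], 1], [[0, -0.0054, 0.0005], [0, 0, 0], 1], [[0, -0.005, 0.0018], [0, 0, 0], 1], [[0, -0.005, 0.0018], [0, 0, 0], 1], [[0, -0.005, 0.0018], [0, 0, 0], 1], [[0, 0, 0], [0, 0, 0], 1]])

```text
clock: 8.97
tool_pos: [0.5188, 0.0798, 0.1101]
orientation: [180.0, -0.0, -116.7]
force: [-0.3, -0.5, -0.0]
opening: 0.0005
```

```bash
python3 -c "
from h import *
cr()
im=save('scene','s5.png')[80:320,180:500]
cv2.imwrite('pics/s5c.png',cv2.resize(im[:,:,::-1],None,fx=2.5,fy=2.5))"
```

```text
t 8.97 cradle mm [ 19.8  34.4 110.1] rpy [ 1.7999e+02 -3.0000e-02 -1.1675e+02] F [-0.3 -0.5 -0. ]
```

View pics/s5c.png

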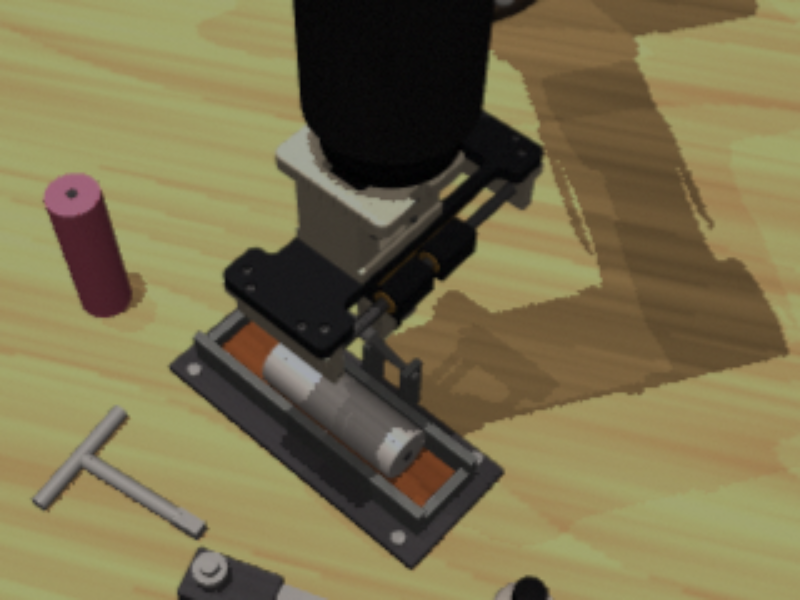

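Keeper is past upright and moving with the fingers. I'll continue the arc downwards.

servo_tool(rows=[[[0, -0.0044, 0.0031], [0, 0, 0], 1], [[0, -0.0044, 0.0031], [0, 0, 0], 1], [[0, -0.0044, 0.0031], [0, 0, 0], 1], [[0, -0.0035, 0.0041], [0, 0, 0], 1], [[0, -0.0035, 0.0041], [0, 0, 0], 1], [[0, -0.0035, 0.0041], [0, 0, 0], 1], [[0, -0.0023, 0.0049], [0, 0, 0], 1], [[0, -0.0023, 0.0049], [0, 0, 0], 1], [[0, -0.0023, 0.0049], [0, 0, 0], 1], [[0, -0.001, 0.003], [0, 0, 0], 1], [[0, -0.001, 0.003], [0, 0, 0], 1], [[0, 0, 0.003], [0, 0, 0], 1], [[0, 0, 0], [0, 0, 0], 1]])

```text
clock: 10.1
tool_pos: [0.5468, 0.0654, 0.0647]
orientation: [180.0, -0.0, -116.7]
force: [0.3, 0.3, -0.8]
opening: 0.0004
```

```bash
python3 -c "
from h import *
cr()
im=save('scene','s6.png')[80:320,180:500]
cv2.imwrite('pics/s6c.png',cv2.resize(im[:,:,::-1],None,fx=2.5,fy=2.5))"
```

```text
t 10.1 cradle mm [19.6  2.9 64.7] rpy [ 1.7996e+02 -4.0000e-02 -1.1674e+02] F [ 0.3  0.3 -0.8]
```

View pics/s6c.png

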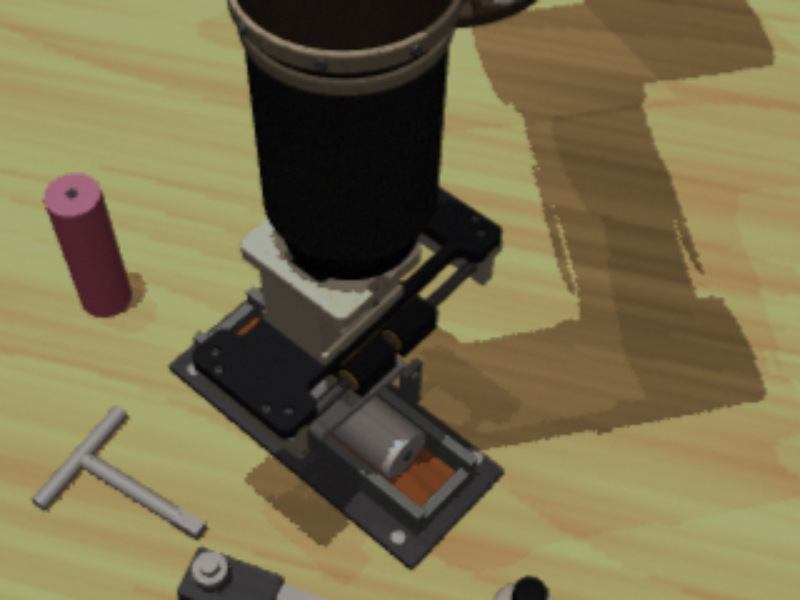

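servo_tool(rows=[[[0, 0, 0.0015], [0, 0, 0], 1], [[0, 0, 0.0015], [0, 0, 0], 1], [[0, 0, 0.0015], [0, 0, 0], 1], [[0, 0, 0.001], [0, 0, 0], 1], [[0, 0, 0.0005], [0, 0, 0], 1], [[0, 0, 0], [0, 0, 0], 1]])

```text
clock: 10.65
tool_pos: [0.5472, 0.0656, 0.0593]
orientation: [-180.0, 0.0, -116.7]
force: [0.9, -0.5, 0.3]
opening: 0.0003
```

servo_tool(rows=[[[0, 0, 0.0005], [0, 0, 0], 1], [[0, 0, 0.0005], [0, 0, 0], 1], [[0, 0, 0.0005], [0, 0, 0], 1], [[0, 0, 0], [0, 0, 0], 1], [[0, 0, 0], [0, 0, 0], 1]])

```text
clock: 11.07
tool_pos: [0.5473, 0.0656, 0.0582]
orientation: [-180.0, 0.0, -116.7]
force: [-0.8, 0.1, 5.6]
opening: 0.0006
```

servo_tool(rows=[[[0, 0, 0.0003], [0, 0, 0], 1], [[0, 0, 0.0003], [0, 0, 0], 1], [[0, 0, 0], [0, 0, 0], 1], [[0, 0, 0], [0, 0, 0], 1]])

```text
clock: 11.4
tool_pos: [0.5474, 0.0656, 0.0581]
orientation: [-180.0, 0.0, -116.7]
force: [-3.1, 0.8, 9.7]
opening: 0.0005
```

It hit a firm stop at z = 58.1 mm, which matches the closed keeper. I'll retreat straight up and check.

servo_tool(rows=[[[0, 0, -0.003], [0, 0, 0], 1], [[0, 0, -0.01], [0, 0, 0], 1], [[0, 0, -0.02], [0, 0, 0], 1], [[0, 0, -0.04], [0, 0, 0], 1], [[0, 0, -0.04], [0, 0, 0], 1], [[0, 0, -0.04], [0, 0, 0], 1], [[0.02, 0.035, 0], [0, 0, 0], 1], [[0.02, 0.035, 0], [0, 0, 0], 1], [[0.02, 0.035, 0], [0, 0, 0], 1], [[0.02, 0.035, 0], [0, 0, 0], 1], [[0.02, 0.03, 0], [0, 0, 0], 1], [[0, 0, 0], [0, 0, 0], 1]])

```text
clock: 12.4
tool_pos: [0.345, 0.0508, 0.2105]
orientation: [179.9, 0.1, -116.7]
force: [0.4, -0.5, -1.6]
opening: 0.0005
```

```bash
python3 -c "
from h import *
cr()
im=save('scene','s7.png')
cv2.imwrite('pics/s7c.png',cv2.resize(im[165:315,235:395,::-1],None,fx=4,fy=4,interpolation=2))
im=save('top','t7.png')
p=np.load('p.npy');c,n=np.cos(p[2]),np.sin(p[2])
for N in('scene','top'):
  for a in(0,.05,.1):
    P=(.02,.042-.085*np.cos(a),.055+.085*np.sin(a));print(N,a,proj(cam(N),[p[0]+c*P[0]-n*P[1],p[1]+n*P[0]+c*P[1],P[2]]))
"
```

```text
t 12.4 cradle mm [-84.6 176.2 210.5] rpy [ 1.7995e+02  1.3000e-01 -1.1671e+02] F [ 0.4 -0.5 -1.6]
scene 0 [[302.24512069 255.08612273]]
scene 0.05 [[302.1685593  253.78076445]]
scene 0.1 [[302.18107232 252.38259662]]
top 0 [[307.30246774 228.05452827]]
top 0.05 [[307.38813255 227.80539789]]
top 0.1 [[307.405131   227.68095488]]
```

View pics/s7c.png

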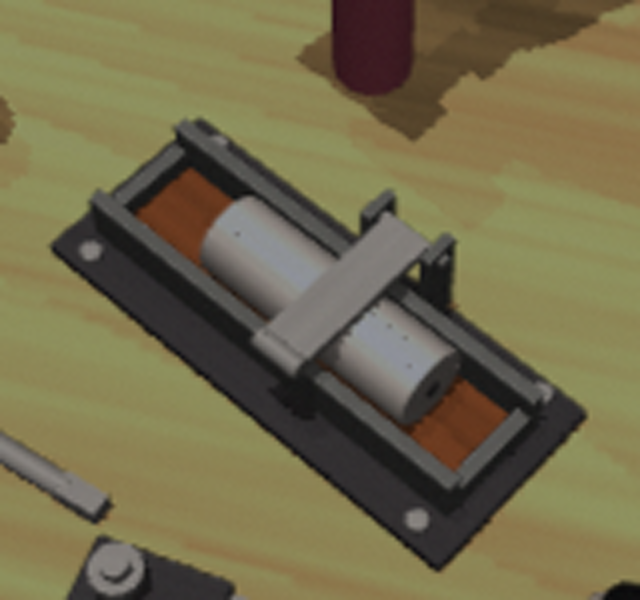

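View pics/t7.png

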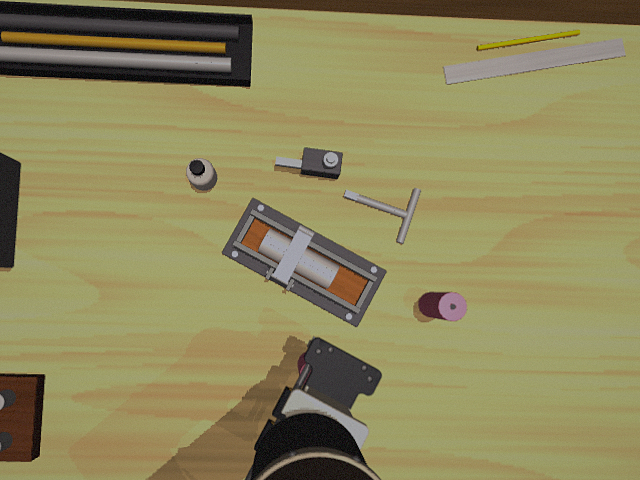

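The blank lies under the strap. The keeper's free end sits at scene pixel ≈ (303,254), against (302,255) predicted for angle 0. The bystanders have not moved, so I'm handing in.

```bash
python3 -c "
from h import *
print(ctrl.close_job())"
```

```text
the job is handed in; nothing more can be done
None
```

The job is done and handed in at about 12.5 s of the 48 s allowed. The blank lies in the trough with the keeper strap fully down on it.

- **Blank:** I pushed it near its top with the closed fingers at about 24 mm/s. It tipped over and came to rest roughly from x = -52 to +68 mm, and was never gripped or lifted.
- **Keeper:** I swung the strap over from behind and pressed it down to a firm stop. The fingertips stopped at 58.1 mm against the 58 mm expected, with 9.7 N vertical force at the last reading.
- **Last checks:** With the arm withdrawn and touching nothing, the pictures show the strap level across the lying blank, its tip within about 2 px of where angle 0 should be. That alone could not rule out a few hundredths of a radian, but the stop height agrees with fully closed. The toolholder, chuck key, oil bottle and the pink cylinder at the cradle's -x end look unmoved. In the last top view the arm hides most of the other pink cylinder. Its base looks unmoved in the scene view, and the gripper passed well above it.

No check failed.

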